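Line up the quarter-turn fastener and hold the access panel shut

TASK

The metal access panel on top of the grey fan control box stands proud on its sprung gasket. With the blade of the palette knife, not the fingers, lever up the yellow dust cover over the panel's quarter-turn fastener and tip it right over until it lies fully back, then lay the knife flat on the table. Then turn the brass wing until its slot is in line with the two red marks, press the panel down flush with its frame, and finish while still holding it pressed there; leave the ink tube, ink tin and clay pack where they are.

Things in the scene. Friction and masses are not known exactly. Their poses are not given: they have to be found in the camera images.
- control_box: grey sheet-metal box, 213 (x) x 130 (y) x 58 mm, fixed to the table. Origin on the table, vertically under the middle of the fastener; box x points to its back (away from the robot), y to its left, z up. It reaches from 68 mm in front of the origin to 145 mm behind it and 65 mm to each side. Its top is covered by the panel
- panel (a joint): hinge of the access panel, rad: 0 = flush with the frame, 0.07 = proud (start; front edge about 14 mm up). Springs push it open: about 10 N down on the fastener holds it flush; it rises when let go, no latch keeps it. While the fastener is out of line its tongue lands on the frame and the panel stops at about 0.04; in line within about 0.2 rad, it goes fully down
- panel_front (a point): point in the middle of the panel's top face, 8 mm behind its front edge; axes as the panel's (x to the back, z up). The panel is an aluminium plate 204 x 126 x 5 mm, hinged along box y at 138 mm behind the fastener's middle and 60 mm above the table. At the fastener its top is 63 mm above the table when flush, 9 to 10 mm more when proud
- fastener (a joint): angle of the quarter-turn fastener, rad, about the panel's upward normal (positive anticlockwise from above): 0 = wing and slot in line with the two red marks on the panel (along box y); starts at 0.85 to 1.4. Stops at -0.6 and 1.6, none at 0. Stays where it is left (friction 0.06 N m)
- fastener_grip (a point): point on the fastener's axis, 20 mm above the panel's top face, where to grip. The fastener is a brass disc, 42 mm across and 5 mm high, with an upright wing 36 mm long, 10 mm thick, its top 30 mm above the panel, a black slot line along its top. Site axes turn with it: y along the wing, x across its thickness, z up
- cover (a joint): hinge of the yellow dust cover over the fastener, rad: 0 = shut (start), 2.3 = fully back (its stop). Opens upward about its rear edge; it drops shut unless tipped past about 1.75 rad, after which it falls back to the stop by itself
- cover_hinge (a point): middle of the cover's hinge line, which runs along box y, 52 mm behind the fastener's middle and 34 mm above the panel's top face. The cover is a shallow upturned tray, 94 mm long (x), 80 mm wide (y), 3 mm walls, open underside, top face 35 mm above the panel
- cover_lip (a point): middle of the front edge of the cover's prying lip, on its underside, 104 mm in front of the cover's hinge line. The lip, 50 mm wide and 3 mm thick, sticks out 10 mm from the foot of the cover's front wall. Shut, lip and walls end 11 mm above the panel: the gap for the blade. The panel begins 14 mm in front of the lip's edge
- knife: palette knife lying on the table, 140 mm long. Origin on its underside, below the middle of the place to grip; x points along the knife to the blade tip, z up. Wooden handle 22 mm wide, 26 mm high, from 47 mm behind the origin to 30 mm in front of it; steel blade 22 mm wide, 2 mm thick, level, 13 mm above the underside, from 39 to 93 mm in front of the origin. 0.08 kg
- knife_tip (a point): tip of the knife's blade, mid-thickness, 93 mm in front of its origin and 13 mm above its underside
- ink_tube: black ink tube, 54 x 156 x 37 mm, origin under its middle, long along y; bystander
- ink_tin: round ink tin, 95 mm across, 101 mm high, origin under its middle; bystander
- clay_pack: blue and white foil clay pack, 105 x 195 x 64 mm, origin under its middle, long along y; bystander

How it is judged:
By the outcome, as a careful person would: the job done as asked, in the order asked, and still so for the second after the job is handed in, while the arm keeps its last pose, push and grip.
It also fails if it takes over 61 s, if anything falls off the work surface, if the arm or the gripper's body presses on something with over 40 N, if the wrist force passes 120 N, or if a joint passes its speed limit or range.

ROBOT

A 6-joint arm with a two-finger parallel gripper is mounted at the origin on a cart in front of the work surface, level with it; the furniture and walls round the work are solid. World frame = base frame: x ahead of the robot, y to its left, z up, the work surface at z = 0. Lengths are in m, angles in rad, forces in N, time in s.
With the tool pointing down it reaches from about 0.425 to 0.95 m from the base axis. Payload 3.5 kg.
Tool frame: the origin (TCP) lies midway between the tips of the shut fingers; the grasp point (between the pads) lies 19 mm behind it; z points along the fingers, y is the line along which they close (so a half turn about z gives the same grasp; the last joint's range is limited). The gripper opens to 85 mm and grips with 20 to 120 N. Pads are 22 mm wide; open, the fingers measure 114 mm over their backs; the gripper's body (76 mm by 85 mm) begins 54 mm behind the grasp point. The pads swing forward as they close: fully open they stand 13 mm farther back than shut.
Start: joints at [1.098, 0.286, 1.577, -0, 1.279, -0.15], TCP at [0.214, 0.64, 0.231] pointing down, gripper open.
Joint ranges: [-2.77, 2.77], [-0.9, 2.22], [0.21, 2.48], [-1.53, 4.67], [0.24, 2.81], [-2.84, 2.84]. Speed limits (rad/s): [2.79, 2.79, 3.14, 3.14, 3.14, 3.14].

INTERFACE

Orientations are given as a unit quaternion [x, y, z, w].
In Python, from plant import * gives the robot as it stands.
- The arm moves only by the tool move_arm, never from a script. Its argument "moves" is a list of rows, each a list of 3 entries, a list of its own where there are three numbers: the opening, from 0 (shut) to 1 (fully open), then the shift along the tool's x, y, z in m, then the turn, a rotation vector about the tool's x, y, z in rad. A call has exactly 10 rows; each row shifts and turns the commanded pose from where the row before left it, along the tool's axes as they then stand; what a row does not reach is not made up. A row lasts 1/12 s, in which the tool goes at most 41.7 mm and 7.16 degrees, less where a joint would pass 70% of its speed; a pose out of reach is approached as far as the arm can. A call is refused whole if a number of a shift passes 0.0417 or a number of a turn 0.125, either way. A call with a gripper value outside its range is refused whole. The fingers move at their own pace and stop on an object; "grip_force" is the grip in N (left out, the last holds). Time passes only in rows, so rows that do not move let the fingers close, or fill a call up. It gives the time, the measured TCP pose, the force, the opening and the grip force at its end, in the units of the state.
- get_state(): the state, without advancing time (a new reading comes with each control period).
- read_camera(name): name is "scene" or "top"; returns the picture (480x640x3 uint8, red, green, blue); there is no depth.
- camera_params(name): a dict with "fx", "fy", "cx", "cy" (pixels), "rvec" (rotation vector, rad) and "tvec" (3), from world to camera coordinates, as OpenCV has them. Camera axes: x right, y down, z forward; pixel columns grow to the right and rows downward; lengths in m; the calibration is good to about 2 mm. A picture is of the moment at which its call begins. camera_params takes no time and is no camera call.
- sign_off(): hands the job in; it is judged then, once.
The state is a dict: "time": time; "qpos": joint angles; "dq": joint speeds; "joint_efforts": joint torques, N m; "eef_pos": TCP position; "tcp_rot": TCP orientation; "contact_force": force on the tool from outside, world axes, zero at the start; "wrist_torque": the same for the moment, N m; "opening": opening from 0.0 (shut) to 1.0 (fully open); "finger_force": force on a finger pad.
Only numpy, scipy, OpenCV 4.12 (cv2) and the standard library are available. Lean on these libraries where they do the work, as an engineer would, in place of code of your own. Each camera call takes 0.05 s, during which the arm holds its last target. There are 200 camera calls.

## Working session

There is one attempt and no reset: what is moved stays moved. The work goes in short steps, Python scripts to look and compute and a tool call to move; the robot and the scene stay as the last step left them, time stands still between calls to the robot, and variables do not carry over. Pictures are saved under pics/ and viewed, at most 10 in all, crops included, and the job is handed in when it is done.

Besides the shell and the picture viewer there is one more tool, called by a JSON object that holds its "op" and its "data". move_arm: Moves the arm, as the interface text tells. Its arguments: {"type":"object","properties":{"moves":{"type":"array"},"grip_force":{"type":"number"}},"required":["moves"]}

```bash
mkdir -p pics; ls; python3 - <<'E'
from plant import *
import cv2
for n in("scene","top"):
    im=read_camera(n); cv2.imwrite(f"pics/{n}0.png",im[:,:,::-1]); print(camera_params(n))
print(get_state())
E
```

```text
pics
{'fx': 443.2117021617318, 'fy': 443.2117021617318, 'cx': 320.3398676399314, 'cy': 238.01538182760538, 'rvec': array([ 2.00137688, -0.57190326,  0.32157331]), 'tvec': array([-0.54426269,  0.2609748 ,  0.65266906])}
{'fx': 618.3374110932696, 'fy': 618.3374110932696, 'cx': 328.0003051301678, 'cy': 232.8449750751565, 'rvec': array([ 2.13749653, -2.13767335,  0.19938407]), 'tvec': array([0.00161649, 0.61802009, 1.4007038 ])}
{'time': 0.1, 'qpos': array([ 1.09798821e+00,  2.87129799e-01,  1.57803020e+00,  4.34276927e-05,
        1.27865726e+00, -1.49975598e-01]), 'dq': array([ 0.00092365, -0.00225921, -0.0034067 , -0.00076865,  0.00064818,
        0.00015377]), 'joint_efforts': array([ 1.29260529e-04, -4.07297194e+01, -2.93699294e+01, -1.60328332e-04,
        3.44754095e-03,  6.34180878e-06]), 'eef_pos': array([0.21381376, 0.63960224, 0.23005059]), 'tcp_rot': array([ 1.60722312e-01,  9.86999038e-01, -1.05243817e-03, -3.60577815e-04]), 'contact_force': array([-0.89710552, -0.29390413,  0.26367094]), 'wrist_torque': array([0.01568049, 0.02590778, 0.02435609]), 'finger_force': 0.0, 'opening': 0.9955473752452856}
```

View pics/scene0.png

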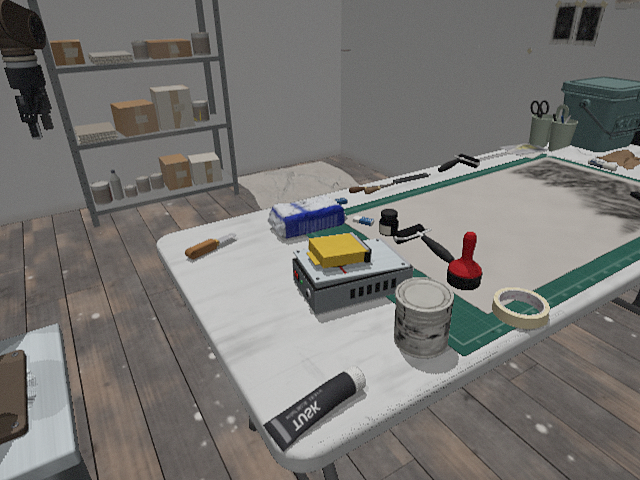

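View pics/top0.png

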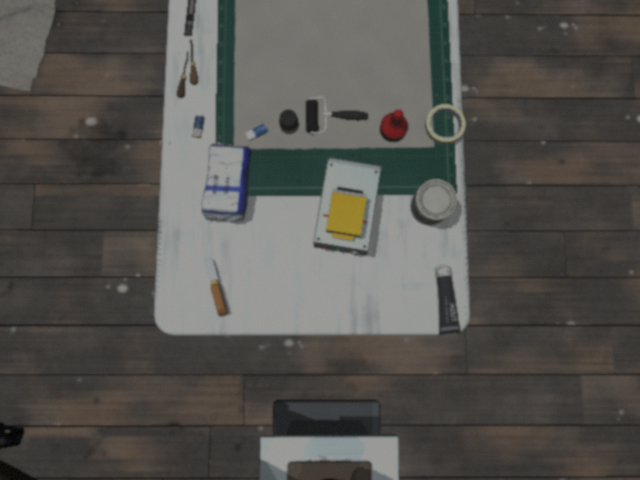

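The overview shows the knife at top (218,290), tip at (212,262). The box with the yellow cover is near (347,210). I'll enlarge both views to get precise positions.

```bash
cat > h.py <<'E'
import numpy as np, cv2
from scipy.spatial.transform import Rotation as R
from plant import *
def proj(n,P):
    c=camera_params(n);K=np.array([[c['fx'],0,c['cx']],[0,c['fy'],c['cy']],[0,0,1]])
    return cv2.projectPoints(np.atleast_2d(np.array(P,float)),c['rvec'],c['tvec'],K,None)[0][:,0]
def ray(n,uv,z):
    c=camera_params(n);M=R.from_rotvec(c['rvec']).as_matrix();o=-M.T@c['tvec']
    d=M.T@np.array([(uv[0]-c['cx'])/c['fx'],(uv[1]-c['cy'])/c['fy'],1])
    return o+d*(z-o[2])/d[2]
def crop(im,x,y,w,h,s): return cv2.resize(im[y:y+h,x:x+w],None,fx=s,fy=s,interpolation=cv2.INTER_CUBIC)
def st():
    s=get_state();print(round(s['time'],2),s['eef_pos'].round(4),s['tcp_rot'].round(4),s['contact_force'].round(1),round(s['opening'],3),round(s['finger_force'],1))
    return s
E
python3 - <<'E'
from h import *
a=cv2.imread("pics/top0.png");b=cv2.imread("pics/scene0.png")
L=np.vstack([crop(a,300,150,100,112,4),crop(a,195,252,50,75,2)[:,:100].repeat(1,0) if 0 else cv2.resize(a[255:325,190:290],(400,150*1+130))])[:600]
L=np.full((600,400,3),0,np.uint8);L[:448]=crop(a,300,150,100,112,4);L[450:600,:]=cv2.resize(np.rot90(a[255:320,200:235]),None,fx=4,fy=4)[:150,:260].copy() if 0 else 0
k=cv2.resize(a[255:320,200:235].transpose(1,0,2).copy(),None,fx=4,fy=4,interpolation=2);L[452:452+k.shape[0],:260]=k
Rr=np.full((600,400,3),0,np.uint8);Rr[:300]=crop(b,285,225,133,100,3)[:300,:399].copy() if 0 else cv2.resize(b[225:325,285:418],(400,300),interpolation=2)
Rr[300:]=cv2.resize(b[220:270,175:242],(400,300),interpolation=2)
cv2.imwrite("pics/z.png",np.hstack([L,Rr]))
E
```

```text
(no output)
```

View pics/z.png

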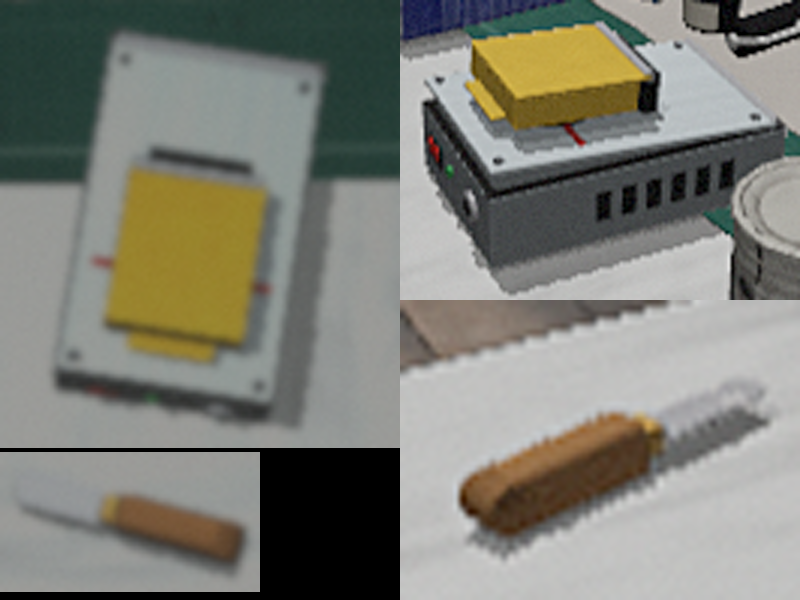

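The enlargement shows the cover's top corners, the red marks and the panel corners clearly, and the knife's handle and tip. Next I fit the poses.

```bash
cat > fit.py <<'E'
from h import *
from scipy.optimize import least_squares as LS
def U(p,s,o): return ((np.array(p)+.5)/s-.5)+np.array(o)
th=.07; c,s_=np.cos(th),np.sin(th)
def pan(x,y,h): # point at box x,y and height h over panel top (flush z=63)
    dx=x-138;dz=3+h
    return [(138+dx*c+dz*s_)/1e3,y/1e3,(60-dx*s_+dz*c)/1e3]
cov=[(52,40,35),(52,-40,35),(-42,-40,35),(-42,40,35)]
tp=[(cov[0],(130,167)),(cov[1],(268,185)),(cov[2],(243,343)),(cov[3],(105,325))]
sc=[(cov[3],(72,42)),(cov[0],(190,26)),(cov[1],(249,81)),(cov[2],(113,98)),((-66,-63,0),(90,165)),((138,-63,0),(383,122)),((-66,63,0),(25,80))]
P=np.array([pan(*a) for a,_ in tp+sc]);uvt=np.array([U(b,4,(300,150)) for _,b in tp]);uvs=np.array([U(b,3.003,(285,225)) for _,b in sc])
def W(q): return R.from_euler('z',q[2]).apply(P)+[q[0],q[1],0]
f=lambda q:np.r_[(proj('top',W(q)[:4])-uvt).ravel(),(proj('scene',W(q)[4:])-uvs).ravel()]
r=LS(f,[.6,0,0.1]);print('box',r.x.round(4),f(r.x).round(1))
K=np.array([[-.047,0,.013],[.034,0,.013],[.093,0,.013],[.093,0,.013],[-.047,0,.013]])
kt=np.array([[222,315.5],[213.75,280.5],[209.5,258.5]]);ks=np.array([U((370,90),5.97,(175,220)),U((75,205),5.97,(175,220))])
g=lambda q:(lambda w:np.r_[(proj('top',w[:3])-kt).ravel(),(proj('scene',w[3:])-ks).ravel()])(R.from_euler('z',q[2]).apply(K)+[q[0],q[1],0])
k=LS(g,[.45,.25,0]);print('knife',k.x.round(4),g(k.x).round(1))
B=R.from_euler('z',r.x[2]);t=np.r_[r.x[:2],0]
for n,p in dict(lip=pan(-52,0,11),hinge=pan(52,0,34),fgrip=pan(0,0,20)).items(): print(n,np.round(p,4),(B.apply(p)+t).round(4))
for n,uv in dict(tube0=(445,268),tube1=(450,332),tin=(435,198),clay=(228,180)).items(): print(n,ray('top',uv,.05).round(3))
E
python3 fit.py; python3 -c "
from h import *;s=st();print(R.from_quat(s['tcp_rot']).as_matrix().round(3))"
```

```text
box [ 0.6469 -0.0377 -0.1623] [-0.1 -0.7 -0.2  0.4  0.1  0.1 -0.4 -1.  -0.9  0.2  2.2 -0.3  0.5 -0.9
  0.7  0.5 -0.   2.7 -2.1  0.2 -0.8 -0.7]
knife [0.474  0.2633 0.2393] [-0.4 -0.6  0.7  1.1 -0.2 -0.8 -0.1 -0.6 -0.2  0.6]
lip [-0.0506  0.      0.0873] [ 0.597  -0.0295  0.0873]
hinge [0.0548 0.     0.1029] [ 0.701  -0.0465  0.1029]
fgrip [0.0019 0.     0.0926] [ 0.6488 -0.038   0.0926]
tube0 [ 0.535 -0.272  0.05 ]
tube1 [ 0.388 -0.279  0.05 ]
tin [ 0.703 -0.254  0.05 ]
clay [0.746 0.24  0.05 ]
0.1 [0.2138 0.6396 0.2301] [ 1.607e-01  9.870e-01 -1.100e-03 -4.000e-04] [-0.9 -0.3  0.3] 0.996 0.0
[[-0.948  0.317 -0.001]
 [ 0.317  0.948 -0.002]
 [ 0.    -0.002 -1.   ]]
```

```bash
cat > go.py <<'E'
from h import *
import sys
from scipy.linalg import logm,expm
def rows(p,psi,N,tilt=0):
    "per-row shift/turn for N equal rows to TCP p, tool down, tool -x at yaw psi, nose raised by tilt about tool y"
    s=st();c,n=np.cos(psi),np.sin(psi)
    G=np.eye(4);G[:3,:3]=np.c_[[-c,-n,0],[-n,c,0],[0,0,-1]]@R.from_rotvec([0,tilt,0]).as_matrix();G[:3,3]=p
    A=np.eye(4);A[:3,:3]=R.from_quat(s['tcp_rot']).as_matrix();A[:3,3]=s['eef_pos']
    T=expm(logm(np.linalg.inv(A)@G).real/N)
    m=T[:3,3];w=R.from_matrix(T[:3,:3]).as_rotvec()
    print(f"N{N}",m.round(4).tolist(),w.round(4).tolist(),'mm',round(np.linalg.norm(m)*1e3,1),'deg',round(np.degrees(np.linalg.norm(w)),2),'q',s['qpos'].round(2))
if __name__=="__main__":
    a=list(map(float,sys.argv[1:]));rows(a[:3],a[3],int(a[4]),*(a[5:]))
E
python3 go.py .474 .2633 .09 .239 20
```

```text
0.1 [0.2138 0.6396 0.2301] [ 1.607e-01  9.870e-01 -1.100e-03 -4.000e-04] [-0.9 -0.3  0.3] 0.996 0.0
N20 [-0.0142, -0.0183, 0.007] [-0.0001, -0.0, -0.0281] mm 24.2 deg 1.61 q [ 1.1   0.29  1.58  0.    1.28 -0.15]
```

{"op": "move_arm", "data": {"moves": [[1, [-0.0142, -0.0183, 0.007], [0, 0, -0.0281]], [1, [-0.0142, -0.0183, 0.007], [0, 0, -0.0281]], [1, [-0.0142, -0.0183, 0.007], [0, 0, -0.0281]], [1, [-0.0142, -0.0183, 0.007], [0, 0, -0.0281]], [1, [-0.0142, -0.0183, 0.007], [0, 0, -0.0281]], [1, [-0.0142, -0.0183, 0.007], [0, 0, -0.0281]], [1, [-0.0142, -0.0183, 0.007], [0, 0, -0.0281]], [1, [-0.0142, -0.0183, 0.007], [0, 0, -0.0281]], [1, [-0.0142, -0.0183, 0.007], [0, 0, -0.0281]], [1, [-0.0142, -0.0183, 0.007], [0, 0, -0.0281]]]}}

```text
time: 0.93
eef_pos: [0.3173, 0.4323, 0.1605]
tcp_rot: [0.02, 1.0, -0.0, -0.0]
contact_force: [0.1, 0.3, -0.1]
opening: 1.0
finger_force: 0.0
```

{"op": "move_arm", "data": {"moves": [[1, [-0.0142, -0.0183, 0.007], [0, 0, -0.0281]], [1, [-0.0142, -0.0183, 0.007], [0, 0, -0.0281]], [1, [-0.0142, -0.0183, 0.007], [0, 0, -0.0281]], [1, [-0.0142, -0.0183, 0.007], [0, 0, -0.0281]], [1, [-0.0142, -0.0183, 0.007], [0, 0, -0.0281]], [1, [-0.0142, -0.0183, 0.007], [0, 0, -0.0281]], [1, [-0.0142, -0.0183, 0.007], [0, 0, -0.0281]], [1, [-0.0142, -0.0183, 0.007], [0, 0, -0.0281]], [1, [-0.0142, -0.0183, 0.007], [0, 0, -0.0281]], [1, [-0.0142, -0.0183, 0.007], [0, 0, -0.0281]]]}}

```text
time: 1.77
eef_pos: [0.4741, 0.2628, 0.0906]
tcp_rot: [-0.12, 0.993, -0.0, -0.0]
contact_force: [-0.3, 0.5, 0.3]
opening: 1.003
finger_force: 0.0
```

```bash
python3 go.py .474 .2633 .003 .239 8
```

```text
1.77 [0.4741 0.2628 0.0906] [-1.199e-01  9.928e-01 -1.000e-04 -4.000e-04] [-0.3  0.5  0.3] 1.003 0.0
N8 [-0.0, 0.0001, 0.0109] [-0.0, -0.0001, 0.0002] mm 10.9 deg 0.01 q [ 0.32  0.16  2.01  0.    0.98 -1.49]
```

{"op": "move_arm", "data": {"moves": [[1, [0, 0, 0.011], [0, 0, 0]], [1, [0, 0, 0.011], [0, 0, 0]], [1, [0, 0, 0.011], [0, 0, 0]], [1, [0, 0, 0.011], [0, 0, 0]], [1, [0, 0, 0.011], [0, 0, 0]], [1, [0, 0, 0.011], [0, 0, 0]], [1, [0, 0, 0.011], [0, 0, 0]], [1, [0, 0, 0.0105], [0, 0, 0]], [0, [0, 0, 0], [0, 0, 0]], [0, [0, 0, 0], [0, 0, 0]]], "grip_force": 80}}

```text
time: 2.6
eef_pos: [0.4732, 0.2637, 0.0029]
tcp_rot: [-0.119, 0.993, -0.0, -0.001]
contact_force: [0.5, -0.3, 1.1]
opening: 0.746
finger_force: 0.0
```

{"op": "move_arm", "data": {"moves": [[0, [0, 0, 0], [0, 0, 0]], [0, [0, 0, 0], [0, 0, 0]], [0, [0, 0, 0], [0, 0, 0]], [0, [0, 0, 0], [0, 0, 0]], [0, [0, 0, 0], [0, 0, 0]], [0, [0, 0, -0.016], [0, 0, 0]], [0, [0, 0, -0.03], [0, 0, 0]], [0, [0, 0, -0.03], [0, 0, 0]], [0, [0, 0, -0.03], [0, 0, 0]], [0, [0, 0, -0.016], [0, 0, 0]]]}}

```text
time: 3.43
eef_pos: [0.4752, 0.2644, 0.1296]
tcp_rot: [-0.119, 0.993, 0.001, 0.003]
contact_force: [0.8, 0.0, -0.3]
opening: 0.243
finger_force: 78.3
```

```bash
python3 - <<'E'
from h import *
a=read_camera('top');b=read_camera('scene')
st()
L=np.full((600,400,3),0,np.uint8)
p=proj('top',[get_state()['eef_pos']])[0].astype(int);q=proj('scene',[get_state()['eef_pos']])[0].astype(int);print(p,q)
L=cv2.resize(a[p[1]-60:p[1]+60,p[0]-40:p[0]+40],(400,600),interpolation=2)
Rr=cv2.resize(b[q[1]-60:q[1]+60,q[0]-40:q[0]+40],(400,600),interpolation=2)
cv2.imwrite('pics/g.png',np.hstack([L,Rr])[:,:,::-1])
E
python3 go.py .42 .10 .13 -.162 10;
```

```text
3.53 [0.4762 0.2647 0.1298] [-1.193e-01  9.928e-01  8.000e-04  4.000e-03] [ 0.5 -0.5 -0.8] 0.24 78.3
[208 290] [198 201]
3.53 [0.4762 0.2647 0.1298] [-1.193e-01  9.928e-01  8.000e-04  4.000e-03] [ 0.5 -0.5 -0.8] 0.24 78.3
N10 [0.0066, -0.0162, -0.0001] [0.0002, 0.0008, 0.0401] mm 17.5 deg 2.3 q [ 0.32  0.1   1.98  0.    1.04 -1.49]
```

View pics/g.png

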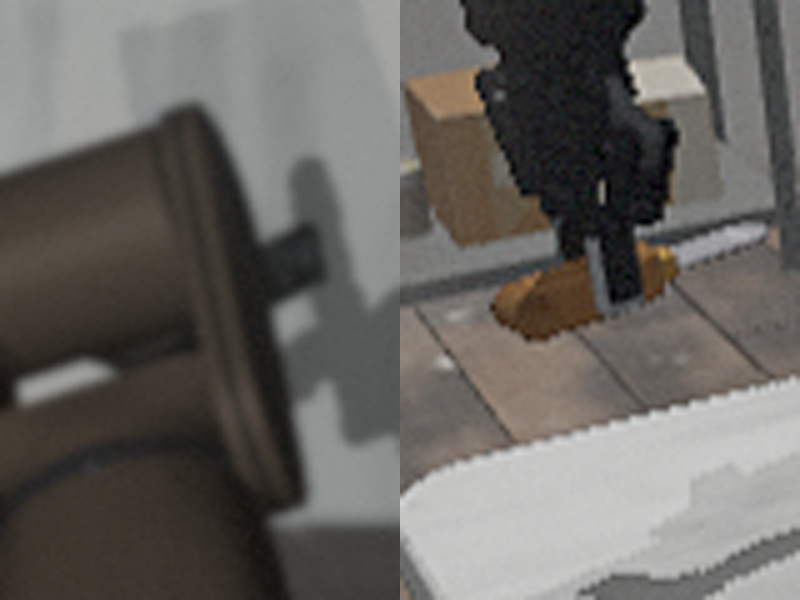

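```bash
python3 - <<'E'
from h import *
s=get_state();M=R.from_quat(s['tcp_rot']).as_matrix()
print('tip pred',proj('scene',s['eef_pos']+M@[-.093,0,-.0101]),'seen 232,187.3')
E
python3 go.py .4805 -.0104 .12 -.1623 10;
```

```text
tip pred [[231.48600794 186.33926042]] seen 232,187.3
3.53 [0.4762 0.2647 0.1298] [-1.193e-01  9.928e-01  8.000e-04  4.000e-03] [ 0.5 -0.5 -0.8] 0.24 78.3
N10 [0.0012, -0.0277, 0.001] [0.0002, 0.0008, 0.0402] mm 27.7 deg 2.3 q [ 0.32  0.1   1.98  0.    1.04 -1.49]
```

{"op": "move_arm", "data": {"moves": [[0, [0.0012, -0.0277, 0.001], [0, 0.0008, 0.0402]], [0, [0.0012, -0.0277, 0.001], [0, 0.0008, 0.0402]], [0, [0.0012, -0.0277, 0.001], [0, 0.0008, 0.0402]], [0, [0.0012, -0.0277, 0.001], [0, 0.0008, 0.0402]], [0, [0.0012, -0.0277, 0.001], [0, 0.0008, 0.0402]], [0, [0.0012, -0.0277, 0.001], [0, 0.0008, 0.0402]], [0, [0.0012, -0.0277, 0.001], [0, 0.0008, 0.0402]], [0, [0.0012, -0.0277, 0.001], [0, 0.0008, 0.0402]], [0, [0.0012, -0.0277, 0.001], [0, 0.0008, 0.0402]], [0, [0.0012, -0.0277, 0.001], [0, 0.0008, 0.0402]]]}}

```text
time: 4.37
eef_pos: [0.4763, -0.0126, 0.1138]
tcp_rot: [0.082, 0.997, -0.0, -0.006]
contact_force: [-0.1, 0.1, -1.1]
opening: 0.237
finger_force: 78.3
```

```bash
python3 go.py .4805 -.0104 .0716 -.1623 5
```

```text
4.37 [ 0.4763 -0.0126  0.1138] [ 8.240e-02  9.966e-01 -2.000e-04 -5.600e-03] [-0.1  0.1 -1.1] 0.237 78.3
N5 [-0.0008, 0.0006, 0.0084] [-0.0003, -0.0022, -0.0005] mm 8.5 deg 0.13 q [-0.24 -0.01  2.14 -0.    1.02 -1.64]
```

{"op": "move_arm", "data": {"moves": [[0, [-0.0008, 0.0006, 0.0084], [0, -0.0022, -0.0005]], [0, [-0.0008, 0.0006, 0.0084], [0, -0.0022, -0.0005]], [0, [-0.0008, 0.0006, 0.0084], [0, -0.0022, -0.0005]], [0, [-0.0008, 0.0006, 0.0084], [0, -0.0022, -0.0005]], [0, [-0.0008, 0.0006, 0.0084], [0, -0.0022, -0.0005]], [0, [0, 0, 0], [0, 0, 0]], [0, [0, 0, 0], [0, 0, 0]], [0, [0, 0, 0], [0, 0, 0]], [0, [0, 0, 0], [0, 0, 0]], [0, [0, 0, 0], [0, 0, 0]]]}}

```text
time: 5.2
eef_pos: [0.4827, -0.0093, 0.0746]
tcp_rot: [0.08, 0.997, -0.001, 0.002]
contact_force: [0.0, 0.1, -1.2]
opening: 0.24
finger_force: 78.2
```

```bash
python3 - <<'E'
from h import *
b=read_camera('scene')
s=st();M=R.from_quat(s['tcp_rot']).as_matrix();T=s['eef_pos']
P=np.array([T+M@[-x,0,-.0101] for x in(.039,.066,.093)]);print('blade',P.round(4),proj('scene',P).round(1))
print('lip',proj('scene',[[.597,-.0295,.0873]]).round(1))
x0,y0=270,190
cv2.imwrite('pics/pre.png',crop(b,x0,y0,133,100,6)[:,:,::-1])
E
python3 go.py .525 -.0177 .0716 -.1623 8
```

```text
5.25 [ 0.4826 -0.0093  0.0746] [ 0.08    0.9968 -0.001   0.0021] [ 0.9 -0.7 -1.4] 0.241 78.2
blade [[ 0.5211 -0.0155  0.0848]
 [ 0.5477 -0.0198  0.085 ]
 [ 0.5744 -0.0241  0.0851]] [[271.2 268.7]
 [284.8 265.6]
 [298.2 262.6]]
lip [[309.7 259.5]]
5.25 [ 0.4826 -0.0093  0.0746] [ 0.08    0.9968 -0.001   0.0021] [ 0.9 -0.7 -1.4] 0.241 78.2
N8 [-0.0054, -0.0002, 0.0004] [-0.0002, 0.0006, 0.0003] mm 5.4 deg 0.04 q [-0.23  0.05  2.16 -0.    0.93 -1.64]
```

View pics/pre.png

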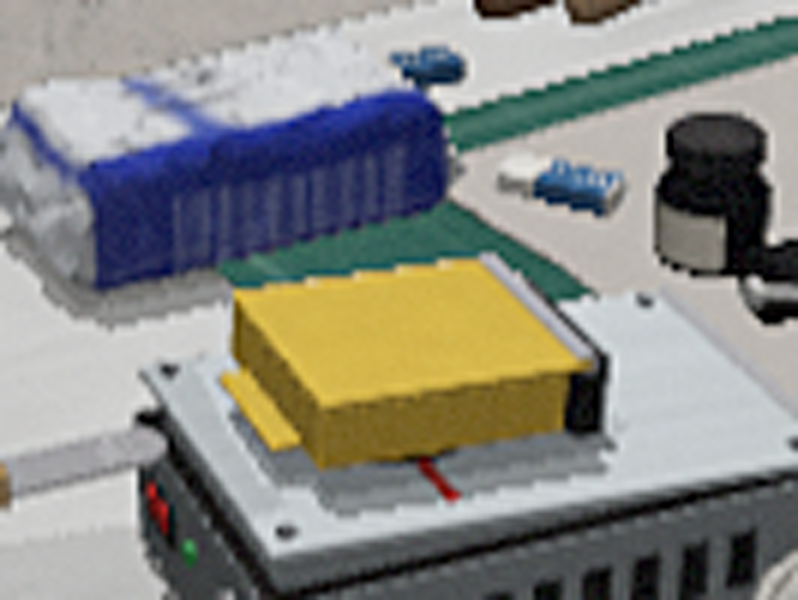

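The tip sits level at about (297,263), aimed at the middle of the lip at (311,259). I'll lower it slightly and insert.

{"op": "move_arm", "data": {"moves": [[0, [0, 0, 0.0013], [0, 0, 0]], [0, [0, 0, 0.0012], [0, 0, 0]], [0, [-0.0055, -0.0002, 0], [0, 0, 0]], [0, [-0.0055, -0.0002, 0], [0, 0, 0]], [0, [-0.0055, -0.0002, 0], [0, 0, 0]], [0, [-0.0055, -0.0002, 0], [0, 0, 0]], [0, [-0.0055, -0.0002, 0], [0, 0, 0]], [0, [-0.0055, -0.0002, 0], [0, 0, 0]], [0, [-0.0055, -0.0002, 0], [0, 0, 0]], [0, [-0.0055, -0.0002, 0], [0, 0, 0]]]}}

```text
time: 6.08
eef_pos: [0.526, -0.018, 0.0716]
tcp_rot: [0.08, 0.997, -0.001, 0.002]
contact_force: [-0.7, -0.6, -0.8]
opening: 0.242
finger_force: 78.2
```

```bash
python3 - <<'E'
from h import *
b=read_camera('scene');s=st()
cv2.imwrite('pics/ins.png',crop(b,270,190,100,100,6)[:,:,::-1])
E
```

```text
6.13 [ 0.527  -0.0184  0.0719] [ 0.0801  0.9968 -0.001   0.0023] [ 0.4 -1.  -0.5] 0.237 78.2
```

View pics/ins.png

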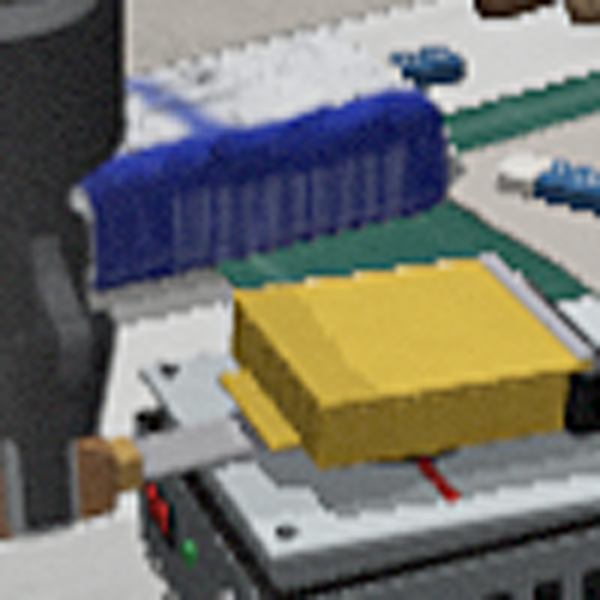

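Blade is under the lip with no contact. Now lift along the lip's arc.

{"op": "move_arm", "data": {"moves": [[0, [-0.0004, 0, -0.0063], [0, 0, 0]], [0, [-0.0004, 0, -0.0063], [0, 0, 0]], [0, [-0.0004, 0, -0.0063], [0, 0, 0]], [0, [-0.0004, 0, -0.0063], [0, 0, 0]], [0, [-0.0015, 0, -0.0067], [0, 0, 0]], [0, [-0.0015, 0, -0.0067], [0, 0, 0]], [0, [-0.0015, 0, -0.0067], [0, 0, 0]], [0, [-0.0015, 0, -0.0067], [0, 0, 0]], [0, [-0.003, 0, -0.0062], [0, 0, 0]], [0, [-0.003, 0, -0.0062], [0, 0, 0]]]}}

```text
time: 6.97
eef_pos: [0.5389, -0.02, 0.1368]
tcp_rot: [0.08, 0.997, -0.001, 0.002]
contact_force: [-1.2, 0.5, -1.1]
opening: 0.24
finger_force: 78.2
```

```bash
python3 - <<'E'
from h import *
b=read_camera('scene');s=st()
M=R.from_euler('z',-.1623);r=M.inv().apply(s['eef_pos']-[.6469,-.0377,0]);print('tip box',(r+[.093,0,.0103]).round(4))
cv2.imwrite('pics/lift.png',crop(b,270,170,100,100,6)[:,:,::-1])
E
```

```text
7.02 [ 0.5403 -0.0203  0.1384] [ 0.0801  0.9968 -0.0011  0.0032] [ 0.6 -0.6  0. ] 0.233 78.2
tip box [-0.015  -0.      0.1487]
```

View pics/lift.png

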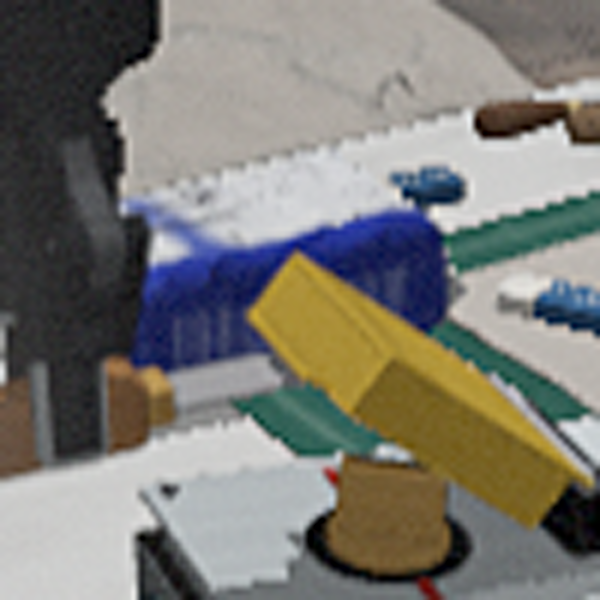

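Cover is about 40° open, resting on the blade. Continue up, then push it over.

{"op": "move_arm", "data": {"moves": [[0, [-0.0043, 0, -0.0058], [0, 0, 0]], [0, [-0.0043, 0, -0.0058], [0, 0, 0]], [0, [-0.0043, 0, -0.0058], [0, 0, 0]], [0, [-0.008, 0, 0], [0, 0, 0]], [0, [-0.008, 0, 0], [0, 0, 0]], [0, [-0.008, 0, 0], [0, 0, 0]], [0, [-0.008, 0, 0], [0, 0, 0]], [0, [-0.008, 0, 0], [0, 0, 0]], [0, [-0.008, 0, 0], [0, 0, 0]], [0, [-0.008, 0, 0], [0, 0, 0]]]}}

```text
time: 7.85
eef_pos: [0.6073, -0.031, 0.1534]
tcp_rot: [0.08, 0.997, -0.001, 0.001]
contact_force: [-0.4, 0.5, -0.7]
opening: 0.234
finger_force: 78.2
```

{"op": "move_arm", "data": {"moves": [[0, [-0.007, 0, 0], [0, 0, 0]], [0, [-0.007, 0, 0], [0, 0, 0]], [0, [-0.007, 0, 0], [0, 0, 0]], [0, [-0.007, 0, 0], [0, 0, 0]], [0, [-0.005, 0, 0], [0, 0, 0]], [0, [0, 0, 0], [0, 0, 0]], [0, [0, 0, 0], [0, 0, 0]], [0, [0, 0, 0], [0, 0, 0]], [0, [0, 0, 0], [0, 0, 0]], [0, [0, 0, 0], [0, 0, 0]]]}}

```text
time: 8.68
eef_pos: [0.6389, -0.036, 0.1538]
tcp_rot: [0.08, 0.997, -0.001, 0.001]
contact_force: [0.2, 0.0, -0.9]
opening: 0.24
finger_force: 78.2
```

```bash
python3 - <<'E'
from h import *
b=read_camera('scene');s=st()
M=R.from_euler('z',-.1623);r=M.inv().apply(s['eef_pos']-[.6469,-.0377,0]);print('tip box',(r+[.093,0,.0103]).round(4))
cv2.imwrite('pics/tip.png',crop(b,270,150,133,120,5)[:,:,::-1])
E
```

```text
8.73 [ 0.6389 -0.036   0.1538] [ 8.000e-02  9.968e-01 -9.000e-04  1.500e-03] [-0.4  0.7 -1.3] 0.24 78.2
tip box [0.0848 0.0004 0.1641]
```

View pics/tip.png

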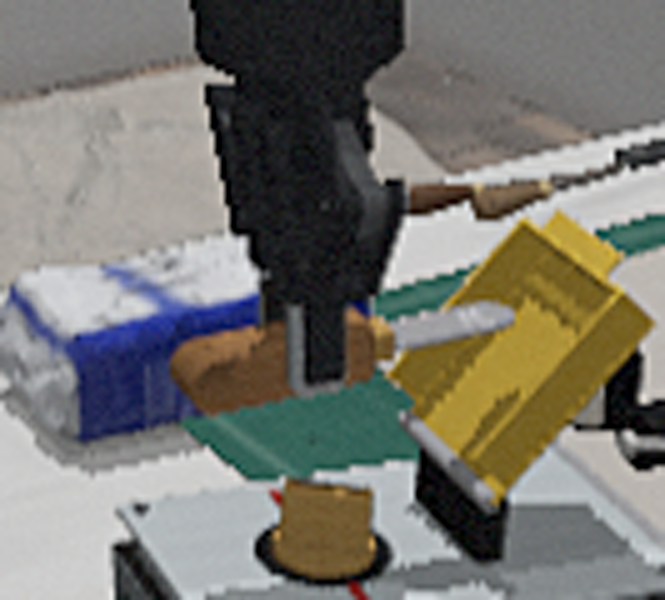

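The cover now lies fully back and the knife tip is free of it. Retract and lay the knife down at the left.

{"op": "move_arm", "data": {"moves": [[0, [0.015, 0, 0], [0, 0, 0]], [0, [0.03, 0, 0], [0, 0, 0]], [0, [0.035, 0, 0], [0, 0, 0]], [0, [0.035, 0, 0], [0, 0, 0]], [0, [0.02, 0.02, 0.003], [0, 0, -0.03]], [0, [0.005, 0.03, 0.005], [0, 0, -0.03]], [0, [0, 0.03, 0.006], [0, 0, -0.03]], [0, [0, 0.03, 0.006], [0, 0, -0.03]], [0, [0, 0.025, 0.006], [0, 0, -0.03]], [0, [0, 0.015, 0.006], [0, 0, -0.01]]]}}

```text
time: 9.57
eef_pos: [0.5142, 0.1375, 0.1213]
tcp_rot: [-0.001, 1.0, -0.001, 0.002]
contact_force: [-0.6, 0.1, -1.3]
opening: 0.236
finger_force: 78.2
```

```bash
python3 go.py .475 .15 .004 0 10
```

```text
9.57 [0.5142 0.1375 0.1213] [-1.3e-03  1.0e+00 -7.0e-04  2.0e-03] [-0.6  0.1 -1.3] 0.236 78.2
N10 [0.0039, 0.0013, 0.0117] [-0.0001, 0.0004, 0.0003] mm 12.4 deg 0.03 q [ 0.07  0.09  2.02 -0.    1.03 -1.5 ]
```

{"op": "move_arm", "data": {"moves": [[0, [0.0039, 0.0013, 0.015], [0, 0, 0]], [0, [0.0039, 0.0013, 0.018], [0, 0, 0]], [0, [0.0039, 0.0013, 0.018], [0, 0, 0]], [0, [0.0039, 0.0013, 0.018], [0, 0, 0]], [0, [0.0039, 0.0013, 0.018], [0, 0, 0]], [0, [0.004, 0.0013, 0.014], [0, 0, 0]], [0, [0.004, 0.0013, 0.008], [0, 0, 0]], [0, [0, 0, 0.004], [0, 0, 0]], [0, [0, 0, 0.002], [0, 0, 0]], [0, [0, 0, 0.002], [0, 0, 0]]]}}

```text
time: 10.4
eef_pos: [0.488, 0.1441, 0.0049]
tcp_rot: [0.0, 1.0, -0.001, 0.002]
contact_force: [-7.8, -0.2, 17.0]
opening: 0.239
finger_force: 80.4
```

```bash
python3 -c "
from h import *;st()"
```

```text
10.4 [0.488  0.1441 0.0049] [ 1.e-04  1.e+00 -1.e-03  2.e-03] [-7.8 -0.2 17. ] 0.239 80.4
```

Knife is on the table. Release and rise.

{"op": "move_arm", "data": {"moves": [[0, [0, 0, -0.001], [0, 0, 0]], [1, [0, 0, 0], [0, 0, 0]], [1, [0, 0, 0], [0, 0, 0]], [1, [0, 0, 0], [0, 0, 0]], [1, [0, 0, 0], [0, 0, 0]], [1, [0, 0, 0], [0, 0, 0]], [1, [0, 0, -0.02], [0, 0, 0]], [1, [0, 0, -0.04], [0, 0, 0]], [1, [0, 0, -0.04], [0, 0, 0]], [1, [0, 0, -0.035], [0, 0, 0]]]}}

```text
time: 11.23
eef_pos: [0.4868, 0.1444, 0.142]
tcp_rot: [0.0, 1.0, -0.001, 0.002]
contact_force: [0.4, -0.1, 0.8]
opening: 1.003
finger_force: 0.0
```

```bash
python3 - <<'E'
from h import *
a=read_camera('top');b=read_camera('scene');s=st()
cv2.imwrite('pics/rel.png',np.hstack([cv2.resize(a[150:270,300:400],(400,480),interpolation=2),cv2.resize(b[170:290,210:310+10],(400,480)[:1]+(480,),interpolation=2)])[:,:,::-1])
E
```

```text
11.33 [0.4916 0.1449 0.1475] [ 0.0e+00  1.0e+00 -4.0e-04  8.7e-03] [0.3 0.8 0.7] 1.001 0.0
```

View pics/rel.png

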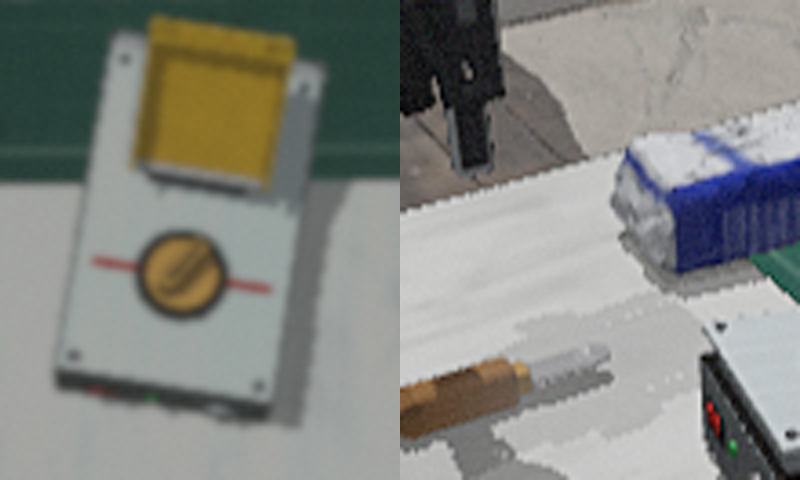

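The knife lies flat and the cover is fully back. The slot line in the top view runs from about (165,290) to (210,242) in the crop, with the disc centre at (182,274).

```bash
python3 - <<'E'
from h import *
U=lambda p:(np.array(p)+.5)/4-.5+[300,150]
a,b=ray('top',U((165,290)),.1026),ray('top',U((210,242)),.1026)
a2,b2=ray('top',U((97,261)),.073),ray('top',U((268,289)),.073)
print('wing c',((a+b)/2).round(4),'dir',np.arctan2(*(b-a)[1::-1]),'len',np.linalg.norm(a-b))
m=np.arctan2(*(a2-b2)[1::-1]);print('marks mid',((a2+b2)/2).round(4),'box yaw from marks',m-np.pi/2,'fastener',(np.arctan2(*(b-a)[1::-1])-m)%np.pi)
print('disc',ray('top',U((182,274)),.077).round(4))
E
```

```text
wing c [ 0.6483 -0.0401  0.1026] dir -0.7463792447651985 len 0.038100416013118685
marks mid [ 0.6489 -0.0384  0.073 ] box yaw from marks -0.16403405469780274 fastener 0.9884511367275008
disc [ 0.6487 -0.0379  0.077 ]
```

```bash
python3 go.py .649 -.038 .18 -.746 12
```

```text
11.33 [0.4916 0.1449 0.1475] [ 0.0e+00  1.0e+00 -4.0e-04  8.7e-03] [0.3 0.8 0.7] 1.001 0.0
N12 [-0.0179, -0.0102, -0.0025] [0.0005, 0.0014, 0.0622] mm 20.8 deg 3.56 q [ 0.09  0.    2.05 -0.    1.07 -1.48]
```

{"op": "move_arm", "data": {"moves": [[0.5, [-0.0215, -0.0122, -0.003], [0, 0.001, 0.0746]], [0.5, [-0.0215, -0.0122, -0.003], [0, 0.001, 0.0746]], [0.5, [-0.0215, -0.0122, -0.003], [0, 0.001, 0.0746]], [0.5, [-0.0215, -0.0122, -0.003], [0, 0.001, 0.0746]], [0.5, [-0.0215, -0.0122, -0.003], [0, 0.001, 0.0746]], [0.5, [-0.0215, -0.0122, -0.003], [0, 0.001, 0.0746]], [0.5, [-0.0215, -0.0122, -0.003], [0, 0.001, 0.0746]], [0.5, [-0.0215, -0.0122, -0.003], [0, 0.001, 0.0746]], [0.5, [-0.0215, -0.0122, -0.003], [0, 0.001, 0.0746]], [0.5, [-0.0215, -0.0122, -0.003], [0, 0.001, 0.0746]]]}}

```text
time: 12.17
eef_pos: [0.6461, -0.0383, 0.1689]
tcp_rot: [0.366, 0.931, -0.001, -0.004]
contact_force: [0.1, 0.1, -0.2]
opening: 0.503
finger_force: 0.0
```

{"op": "move_arm", "data": {"moves": [[0.5, [0, 0, 0], [0, 0, 0]], [0.5, [0, 0, 0], [0, 0, 0]], [0.5, [0, 0, 0], [0, 0, 0]], [0.5, [0, 0, 0], [0, 0, 0]], [0.5, [0, 0, 0], [0, 0, 0]], [0.5, [0, 0, 0], [0, 0, 0]], [0.5, [0, 0, 0], [0, 0, 0]], [0.5, [0, 0, 0], [0, 0, 0]], [0.5, [0, 0, 0], [0, 0, 0]], [0.5, [0, 0, 0], [0, 0, 0]]]}}

```text
time: 13.0
eef_pos: [0.6459, -0.0373, 0.1701]
tcp_rot: [0.364, 0.931, -0.0, -0.003]
contact_force: [0.2, 0.9, 0.8]
opening: 0.499
finger_force: 0.0
```

```bash
python3 go.py .649 -.038 .081 -.746 10
```

```text
13.0 [ 0.6459 -0.0373  0.1701] [ 3.644e-01  9.312e-01 -4.000e-04 -3.100e-03] [0.2 0.9 0.8] 0.499 0.0
N10 [-0.0003, 0.0002, 0.0089] [-0.0003, -0.0005, -0.0] mm 8.9 deg 0.04 q [-0.21  0.28  1.7   0.    1.17 -1.04]
```

{"op": "move_arm", "data": {"moves": [[0.5, [-0.0003, 0.0002, 0.012], [0, -0.0005, 0]], [0.5, [-0.0003, 0.0002, 0.014], [0, -0.0005, 0]], [0.5, [-0.0003, 0.0002, 0.014], [0, -0.0005, 0]], [0.5, [-0.0003, 0.0002, 0.014], [0, -0.0005, 0]], [0.5, [-0.0003, 0.0002, 0.012], [0, -0.0005, 0]], [0.5, [-0.0003, 0.0002, 0.009], [0, -0.0005, 0]], [0.5, [-0.0003, 0.0002, 0.007], [0, -0.0005, 0]], [0.5, [-0.0003, 0.0002, 0.004], [0, -0.0005, 0]], [0.5, [-0.0003, 0.0002, 0.003], [0, -0.0005, 0]], [0.5, [0, 0, 0], [0, 0, 0]]]}}

```text
time: 13.83
eef_pos: [0.6487, -0.0379, 0.0806]
tcp_rot: [0.365, 0.931, -0.001, -0.001]
contact_force: [-0.1, 0.6, -0.4]
opening: 0.499
finger_force: 0.0
```

{"op": "move_arm", "data": {"moves": [[0, [0, 0, 0], [0, 0, 0]], [0, [0, 0, 0], [0, 0, 0]], [0, [0, 0, 0], [0, 0, 0]], [0, [0, 0, 0], [0, 0, 0]], [0, [0, 0, 0], [0, 0, 0]], [0, [0, 0, 0], [0, 0, 0]], [0, [0, 0, 0], [0, 0, 0]], [0, [0, 0, 0], [0, 0, 0]], [0, [0, 0, 0], [0, 0, 0]], [0, [0, 0, 0], [0, 0, 0]]], "grip_force": 40}}

```text
time: 14.67
eef_pos: [0.6496, -0.0376, 0.082]
tcp_rot: [0.364, 0.931, -0.001, 0.0]
contact_force: [3.8, 3.5, 3.5]
opening: 0.106
finger_force: 43.9
```

```bash
python3 go.py .649 -.038 .081 -1.734 10
```

```text
14.67 [ 0.6496 -0.0376  0.082 ] [ 3.645e-01  9.312e-01 -7.000e-04  1.000e-04] [3.8 3.5 3.5] 0.106 43.9
N10 [-0.0, -0.0001, 0.0001] [-0.0001, 0.0001, 0.0988] mm 0.1 deg 5.66 q [-0.21  0.39  1.74 -0.    1.02 -1.04]
```

{"op": "move_arm", "data": {"moves": [[0, [0, 0, 0], [0, 0, 0.06]], [0, [0, 0, 0], [0, 0, 0.1]], [0, [0, 0, 0], [0, 0, 0.11]], [0, [0, 0, 0], [0, 0, 0.11]], [0, [0, 0, 0], [0, 0, 0.11]], [0, [0, 0, 0], [0, 0, 0.11]], [0, [0, 0, 0], [0, 0, 0.11]], [0, [0, 0, 0], [0, 0, 0.11]], [0, [0, 0, 0], [0, 0, 0.1]], [0, [0, 0, 0], [0, 0, 0.068]]]}}

```text
time: 15.5
eef_pos: [0.6486, -0.0377, 0.081]
tcp_rot: [0.764, 0.645, -0.002, -0.001]
contact_force: [2.7, 1.7, 0.9]
opening: 0.104
finger_force: 49.4
```

```bash
python3 go.py .6488 -.038 .081 -1.734 4
```

```text
15.5 [ 0.6486 -0.0377  0.081 ] [ 7.638e-01  6.454e-01 -1.700e-03 -6.000e-04] [2.7 1.7 0.9] 0.104 49.4
N4 [-0.0001, 0.0001, 0.0] [-0.0008, 0.0005, -0.0011] mm 0.1 deg 0.08 q [-0.21  0.39  1.74 -0.    1.02 -0.04]
```

{"op": "move_arm", "data": {"moves": [[0, [0, -0.0002, 0.001], [0, 0, 0]], [0, [0, -0.0002, 0.0012], [0, 0, 0]], [0, [0, -0.0002, 0.0012], [0, 0, 0]], [0, [0, -0.0002, 0.0012], [0, 0, 0]], [0, [0, -0.0002, 0.0012], [0, 0, 0]], [0, [0, -0.0002, 0.0012], [0, 0, 0]], [0, [0, -0.0002, 0.0012], [0, 0, 0]], [0, [0, -0.0002, 0.001], [0, 0, 0]], [0, [0, -0.0002, 0.001], [0, 0, 0]], [0, [0, 0, 0], [0, 0, 0]]], "grip_force": 60}}

```text
time: 16.33
eef_pos: [0.6474, -0.0376, 0.0728]
tcp_rot: [0.762, 0.647, -0.001, 0.0]
contact_force: [-2.1, 4.9, 9.9]
opening: 0.102
finger_force: 60.7
```

```bash
python3 go.py .6468 -.0377 .0708 -1.734 4
```

```text
16.33 [ 0.6474 -0.0376  0.0728] [ 7.621e-01  6.474e-01 -1.200e-03  2.000e-04] [-2.1  4.9  9.9] 0.102 60.7
N4 [-0.0001, -0.0002, 0.0005] [-0.0003, 0.0005, 0.0002] mm 0.5 deg 0.04 q [-0.21  0.4   1.75 -0.    1.   -0.05]
```

{"op": "move_arm", "data": {"moves": [[0, [0, 0, 0.0007], [0, 0, 0]], [0, [0, 0, 0.0007], [0, 0, 0]], [0, [0, 0, 0.0007], [0, 0, 0]], [0, [0, 0, 0.0007], [0, 0, 0]], [0, [0, 0, 0], [0, 0, 0]], [0, [0, 0, 0], [0, 0, 0]], [0, [0, 0, 0], [0, 0, 0]], [0, [0, 0, 0], [0, 0, 0]], [0, [0, 0, 0], [0, 0, 0]], [0, [0, 0, 0], [0, 0, 0]]]}}

```text
time: 17.17
eef_pos: [0.6474, -0.0376, 0.0722]
tcp_rot: [0.762, 0.648, -0.001, 0.0]
contact_force: [-6.4, 4.1, 17.4]
opening: 0.101
finger_force: 61.8
```

{"op": "move_arm", "data": {"moves": [[0, [0, 0, 0.0005], [0, 0, 0]], [0, [0, 0, 0.0005], [0, 0, 0]], [0, [0, 0, 0], [0, 0, 0]], [0, [0, 0, 0], [0, 0, 0]], [0, [0, 0, 0], [0, 0, 0]], [0, [0, 0, 0], [0, 0, 0]], [0, [0, 0, 0], [0, 0, 0]], [0, [0, 0, 0], [0, 0, 0]], [0, [0, 0, 0], [0, 0, 0]], [0, [0, 0, 0], [0, 0, 0]]]}}

```text
time: 18.0
eef_pos: [0.6475, -0.0376, 0.0721]
tcp_rot: [0.762, 0.648, -0.002, -0.0]
contact_force: [-9.2, 5.7, 20.5]
opening: 0.101
finger_force: 62.3
```

```bash
python3 - <<'E'
from h import *
b=read_camera('scene');s=st()
L=cv2.resize(b[225:325,285:418],(798,600),interpolation=2)
cv2.imwrite('pics/press.png',L[:,:,::-1])
E
```

```text
18.05 [ 0.6475 -0.0376  0.0721] [ 0.762   0.6476 -0.0016 -0.    ] [-9.1  5.1 21.7] 0.102 62.3
```

View pics/press.png

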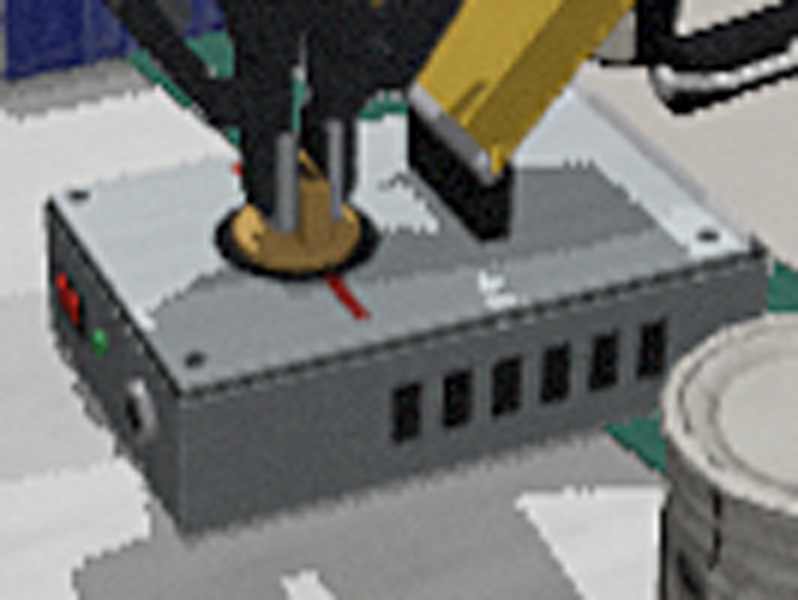

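```bash
python3 - <<'E'
from h import *
for th in(0,.01,.02,.04):
    P=[]
    for x,y in((-66,-63),(-66,63)):
        dx=x-138;p=np.array([138+dx*np.cos(th)+3*np.sin(th),y,60-dx*np.sin(th)+3*np.cos(th)])/1e3
        P.append(R.from_euler('z',-.1623).apply(p)+[.6469,-.0377,0])
    print(th,proj('scene',P).round(1).tolist())
print('seen',(np.array([[183,388],[50,203]])+.5)/6-.5+[285,225])
E
```

```text
0 [[314.4, 288.9], [292.2, 256.7]]
0.01 [[314.4, 288.0], [292.2, 255.8]]
0.02 [[314.4, 287.0], [292.1, 255.0]]
0.04 [[314.5, 285.2], [292.1, 253.2]]
seen [[315.08333333 289.25      ]
 [292.91666667 258.41666667]]
```

{"op": "move_arm", "data": {"moves": [[0, [0, -0.0005, 0.0003], [0, 0, 0]], [0, [0, -0.0005, 0.0003], [0, 0, 0]], [0, [0, 0, 0], [0, 0, 0]], [0, [0, 0, 0], [0, 0, 0]], [0, [0, 0, 0], [0, 0, 0]], [0, [0, 0, 0], [0, 0, 0]], [0, [0, 0, 0], [0, 0, 0]], [0, [0, 0, 0], [0, 0, 0]], [0, [0, 0, 0], [0, 0, 0]], [0, [0, 0, 0], [0, 0, 0]]]}}

```text
time: 18.88
eef_pos: [0.6474, -0.0376, 0.072]
tcp_rot: [0.762, 0.648, -0.001, 0.001]
contact_force: [-7.3, 5.4, 21.5]
opening: 0.1
finger_force: 62.3
```

```bash
python3 -c "
from plant import *
print(sign_off())"
```

```text
the job is handed in; nothing more can be done
None
```

The job is handed in at about 19 s. The knife blade tipped the cover fully back and the knife lies flat on the table. The brass wing is in line with the red marks, and the gripper is holding the panel flush with about 21 N.

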